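# Centre the egg cup on its stand

### The arm

A 6-joint arm with a two-finger parallel gripper is mounted at the origin on a cart in front of the work surface, level with it; the furniture and walls round the work are solid. World frame = base frame: x ahead of the robot, y to its left, z up, the work surface at z = 0. Lengths are in mm, angles in rad, forces in N, time in s.
With the tool pointing down it reaches from about 275 to 875 mm from the base axis. Payload 12.5 kg.
Tool frame: the origin (TCP) lies between the finger pads; the fingertips stand 8 mm ahead of it and the grasp point (between the pads) lies 11 mm behind it (robot.tip_extent is the distance from the TCP to the fingertips, in mm); z points along the fingers, y is the line along which they close (so a half turn about z gives the same grasp; the last joint's range is limited). The gripper opens to 85 mm and grips with 20 to 120 N. Pads are 22 mm wide; open, the fingers measure 114 mm over their backs; the gripper's body (76 mm by 85 mm) begins 54 mm behind the grasp point. The pads swing forward as they close: fully open they stand 13 mm farther back than shut.
Start: joints at [-1.297, 0.351, 1.652, -0, 1.139, -0.085], TCP at [193.151, -514.954, 239.29] pointing down, gripper open.
Joint ranges: [-2.75, 2.75], [-0.79, 2.1], [0.01, 2.65], [-1.57, 4.71], [0.07, 3.14], [-2.87, 2.87]. Speed limits (rad/s): [2.22, 2.22, 2.79, 3.14, 3.14, 3.14].

### API

Orientations are given as a 3x3 rotation matrix whose columns are the frame's x, y, z axes.
In Python, from workcell import robot gives the robot as it stands. The module is installed in compiled form; this text tells all that it offers.
- The arm moves only by the tool carry_out, never from a script. Its arguments are lists of equal length, an entry for each row: "xyz": the shift along the tool's x, y, z in units of 0.08 m (1.0 is 0.08 m), a list of three; "turn": the turn, a rotation vector about the tool's x, y, z in units of 90 degrees (1.0 is 90 degrees), a list of three. In form: {"xyz": [[tx, ty, tz], ...], "turn": [[wx, wy, wz], ...]}. A call has 1 to 8 rows; each row shifts and turns the commanded pose from where the row before left it, along the tool's axes as they then stand; what a row does not reach is not made up. A row lasts 1/8 s, in which the tool goes at most 62.5 mm and 10.7 degrees, less where a joint would pass 70% of its speed; a pose out of reach is approached as far as the arm can. A call with a number of a shift or a turn outside -1 to 1 is refused whole. A call with a gripper value outside its range is refused whole. "jaw" is the gripper's target within -1 to 1 (fully open at 1, half-way at 0, shut at -1), set as the call begins (left out, the last holds). The fingers move at their own pace and stop on an object; the grip force is fixed at half the most. Time passes only in rows, so rows that do not move let the fingers close. It gives the time, the measured TCP pose, the force, the opening and the grip force at its end, in the units of the state.
- robot.sense(): the state, without advancing time (a new reading comes with each control period).
- robot.snapshot(name): name is "scene" or "top"; returns (picture, depth): 400x640x3 uint8, red, green, blue; 400x640 float32, mm along the optical axis (not along the pixel's ray), 0 where there is no reading.
- robot.get_calibration(name): a dict with "mtx" (3x3 intrinsics, pixels), "eye" and "rotation" of the camera in the world. Camera axes: x right, y down, z forward; pixel columns grow to the right and rows downward; lengths in mm; the calibration is good to about 2 mm. A picture is of the moment at which its call begins. get_calibration takes no time and is no camera call.
- robot.finish_job(): hands the job in; it is judged then, once.
The state is a dict: "clock": time; "joint_positions": joint angles; "joint_vel": joint speeds; "joint_efforts": joint torques, N m; "position": TCP position; "tcp_rot": TCP orientation; "force": force on the tool from outside, world axes, zero at the start; "moment": the same for the moment, N m; "width": finger opening in mm; "grip_force": force on a finger pad.
Only numpy, scipy, OpenCV 4.12 (cv2) and the standard library are available. Lean on these libraries where they do the work, as an engineer would, in place of code of your own. Each camera call takes 0.05 s, during which the arm holds its last target. There are 200 camera calls.

### The job

The boiled egg is about to be served, but its egg cup stands well off-centre on the small round wooden stand. Nudge the cup along the stand with gentle touches of the fingers until it stands squarely in the middle, upright and with the egg still in it. Only push: do not pinch, lift or tip the cup or the egg, do not shift the stand, and leave the other things on the worktop alone.

Things in the scene. Friction and masses are not known exactly. Their poses are not given: they have to be found in the camera images.
- stand_top (a point): centre of the top face of the small round wooden pedestal stand (loose, 1.2 kg, 46 mm high, flat top 110 mm in diameter with no rim, top plate 14 mm thick). This point is where the cup's foot belongs; it lies 46 mm above the worktop. z is up.
- cup_foot (a point): centre of the underside of the white ceramic egg cup (loose, about 0.13 kg), which starts on the stand's top 20 to 32 mm off its centre, in any direction. It has a small round foot 36 mm in diameter and, made in one piece with it, a round saucer rim 64 mm in diameter, the widest part, its outer edge 8 to 12.5 mm above this point; the rim can overhang the stand.
- egg_centre (a point): centre of the brown hen's egg (loose, about 55 g, 54 mm long, 41 mm in diameter) that sits upright in the egg cup with about 1.5 mm of play, 38 mm above cup_foot. The egg's top is 67 mm above the stand's top. z is the egg's long axis.
- egg_cup: the egg cup as a whole; its origin is the same point as cup_foot, z its axis, up; its turn about z does not matter. Above the saucer rim is the bowl, up to 49 mm in diameter, its mouth 36 mm above the foot. A push at the edge of the saucer rim slides the cup; a push higher up, at the bowl or the egg, can tip it over.
- egg: the egg as a whole; its origin is its lowest point, 12.5 mm above cup_foot
- microwave_corner (a point): upper front right corner (as the robot sees it) of the fixed red microwave oven, 0.27 m high with a 0.21 m high toaster on top, that stands behind the work to the left: it reaches 477 mm to the left (+y) of this point and 330 mm back (+x); its door handle sticks out 42 mm to the front. Keep the arm clear of it.
- salt_shaker: white salt shaker with blue cap, 51 mm in diameter, 130 mm high, the one nearer the stand; its origin is the centre of its underside; a bystander
- garlic: bulb of garlic, 53 mm in diameter, 52 mm high; its origin is the centre of its underside; a bystander
- matchbox: matchbox lying flat, 36 x 53 x 16 mm, the one nearer the stand; its origin is the centre of its underside; a bystander
- teaspoon: teaspoon lying flat, 133 x 27 x 10 mm; its origin is the centre of its underside; a bystander
- peeler: vegetable peeler with a green handle, lying flat, 170 x 25 x 18 mm; its origin is the centre of its underside; a bystander
- lemon: lemon, 83 x 58 x 58 mm; its origin is the centre of its underside; a bystander
- egg_timer: round egg timer, 60 mm in diameter, 58 mm high; its origin is the centre of its underside; a bystander
Things that resemble listed ones, but are neither listed nor needed, are in the scene too. What is shaped like the egg_cup but black, purple or yellow is not meant.

How it is judged (in metres and radians):
At the end, for the whole second after the job is handed in: The egg cup's axis is within 8 mm of the stand's centre, the cup stands upright (within 0.08 rad) with its foot on the stand's top (within 4 mm), the egg still sits in it (its centre 30 to 44 mm from the foot's centre and within 8 mm sideways), and cup and egg are at rest (under 10 and 30 mm/s) (horizontal distance between cup_foot and stand_top below 0.008 m and z of cup_foot in the frame of stand_top between -0.004 and 0.004 m and angle between egg_cup's own z axis and vertical below 0.08 rad and distance between egg_centre and cup_foot between 0.03 and 0.044 m and horizontal distance between egg_centre and cup_foot below 0.008 m and linear speed of egg_cup below 0.01 m/s and linear speed of egg below 0.03 m/s); the robot touches nothing.
It fails at once if the cup is lifted off or falls from the stand (foot more than 12 mm above or 8 mm below its top) or is tipped by more than 0.3 rad (z of cup_foot in the frame of stand_top above 0.012 m or z of cup_foot in the frame of stand_top below -0.008 m or angle between egg_cup's own z axis and vertical above 0.3 rad).
It fails at once if the egg leaves the cup (its centre more than 50 mm from the foot's centre) (distance between egg_centre and cup_foot above 0.05 m).
It fails at once if the cup or the egg is pinched or hit hard (more than 15 N from the robot) (contact force between any of the fingers, the arm and egg_cup above 15 N or contact force between any of the fingers, the arm and egg above 15 N).
It fails at once if the stand is shifted by more than 15 mm (distance of stand_top from where it was at the start of the episode above 0.015 m).
It fails at once if a bystander is moved by more than 20 mm (distance of any of salt_shaker, garlic, matchbox, teaspoon, peeler, lemon, egg_timer from where it was at the start of the episode above 0.02 m).
It also fails if it takes over 48 s, if anything falls off the work surface, if the arm or the gripper's body presses on something with over 40 N, if the wrist force passes 120 N, or if a joint passes its speed limit or range.

## Working session

There is one attempt and no reset: what is moved stays moved. The work goes in short steps, Python scripts to look and compute and a tool call to move; the robot and the scene stay as the last step left them, time stands still between calls to the robot, and variables do not carry over. Pictures are saved under pics/ and viewed, at most 10 in all, crops included, and the job is handed in when it is done.

Besides the shell and the picture viewer there is one more tool, called after "Request:" in YAML: its name, and indented under it one key for each argument. carry_out: Moves the arm, as the interface text tells. Its arguments: {"type":"object","properties":{"xyz":{"type":"array"},"turn":{"type":"array"},"jaw":{"type":"number"}},"required":["xyz","turn"]}

```bash
mkdir -p pics
cat > h.py <<'E'
import numpy as np, cv2
from workcell import robot
def cal(n):
    c=robot.get_calibration(n); return np.array(c["mtx"]),np.array(c["eye"]).ravel(),np.array(c["rotation"])
def plane(n,u,v,z):
    K,e,R=cal(n); d=R@np.linalg.inv(K)@np.array([u,v,1.]); return e+d*(z-e[2])/d[2]
def cloud(n,depth):
    K,e,R=cal(n); v,u=np.mgrid[:400,:640]
    p=np.stack([(u-K[0,2])/K[0,0],(v-K[1,2])/K[1,1],np.ones_like(u)],-1)*depth[...,None]
    return p@R.T+e
E
python3 - <<'E'
from h import *
for n in("scene","top"):
    im,d=robot.snapshot(n); np.savez("pics/%s0.npz"%n,im=im,d=d)
    cv2.imwrite("pics/%s0.png"%n,im[...,::-1]); K,e,R=cal(n); print(n,K.round(1).tolist(),e,R.round(3).tolist())
s=robot.sense(); print(s["clock"],s["position"],np.round(s["tcp_rot"],3),s["width"])
E
```

```text
scene [[377.3, 0.0, 322.2], [0.0, 377.3, 199.6], [0.0, 0.0, 1.0]] [-347.1648811   432.49688944  756.36626427] [[-0.454, -0.434, 0.778], [-0.891, 0.237, -0.388], [-0.017, -0.869, -0.494]]
top [[449.4, 0.0, 326.5], [0.0, 449.4, 199.0], [0.0, 0.0, 1.0]] [ 351.19006886  -13.47802289 1558.58068249] [[-0.002, -0.988, 0.153], [-1.0, -0.001, -0.02], [0.02, -0.153, -0.988]]
0.1 [ 193.07727942 -514.70439159  238.8374051 ] [[ 0.936  0.351 -0.   ]
 [ 0.351 -0.936  0.001]
 [ 0.    -0.001 -1.   ]] 85.38742813667528
```

View pics/scene0.png

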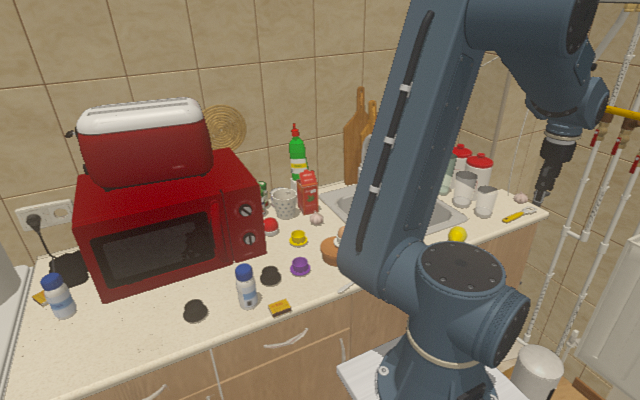

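View pics/top0.png

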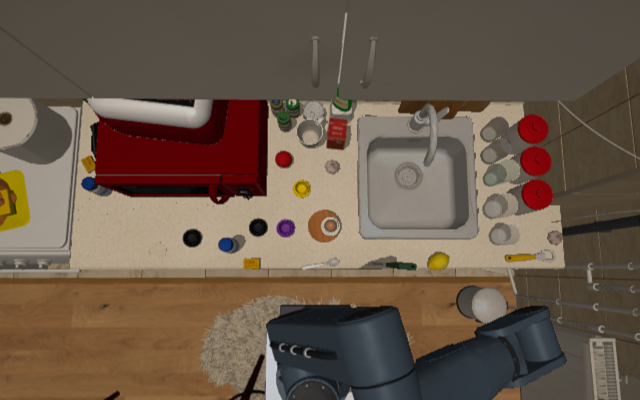

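The top view shows the wooden stand at about (324,225), with the white cup and brown egg on it at about (330,227). Things that could be mistaken for the cup are black at (192,238) and (258,227), purple at (285,228) and yellow at (302,188). The white cup on the stand fits the description, so I'll check it in a close crop. In the scene view the arm hides most of the stand, near (335,248).

Run:
```python
from h import *
z=np.load("pics/top0.npz"); im=z["im"]; d=z["d"]
cv2.imwrite("pics/crop0.png",cv2.resize(im[195:255,275:375],None,fx=8,fy=8,interpolation=cv2.INTER_NEAREST)[...,::-1])
P=cloud("top",d)
hsv=cv2.cvtColor(im,cv2.COLOR_RGB2HSV)
print("hsv row226",hsv[226,305:345].tolist())
print("z row226",P[226,305:345,2].round().tolist())
for n,u,v,h in [("stand",324,225,46),("salt",226,244,130),("microwave corner",267,195,270),("purple",285,228,40),("spoon",322,264,5),("garlic",332,167,40),("timer?",283,159,50),("yellow",302,188,40),("match",252,264,16),("peeler",390,265,10)]:
    print(n,plane("top",u,v,h).round(),P[v,u].round())
```

```text
hsv row226 [[18, 61, 185], [17, 59, 185], [18, 62, 182], [12, 152, 136], [13, 186, 130], [13, 181, 128], [13, 182, 133], [13, 180, 136], [12, 181, 137], [12, 177, 138], [12, 179, 138], [13, 180, 143], [12, 179, 144], [13, 182, 143], [12, 184, 140], [12, 141, 143], [17, 50, 178], [21, 34, 181], [19, 26, 168], [16, 55, 107], [13, 134, 110], [13, 138, 129], [12, 135, 142], [13, 135, 149], [13, 134, 158], [13, 134, 164], [13, 134, 160], [13, 136, 148], [13, 134, 137], [12, 139, 125], [13, 142, 106], [12, 89, 100], [22, 24, 157], [18, 35, 132], [20, 36, 183], [18, 56, 101], [17, 58, 115], [17, 57, 188], [18, 60, 188], [18, 60, 184]]
z row226 [-1.0, 7.0, 2.0, 43.0, 53.0, 44.0, 45.0, 47.0, 51.0, 50.0, 47.0, 42.0, 45.0, 44.0, 48.0, 53.0, 58.0, 59.0, 59.0, 78.0, 97.0, 102.0, 108.0, 110.0, 111.0, 107.0, 115.0, 110.0, 105.0, 106.0, 99.0, 94.0, 82.0, 60.0, 61.0, -1.0, -0.0, -1.0, -1.0, 2.0]
stand [497. -35.  46.] [494. -35.  79.]
salt [429. 275. 130.] [429. 275. 133.]
microwave corner [563. 133. 270.] [607. 164.  -2.]
purple [487.  97.  40.] [491.  99.   6.]
spoon [367. -29.   5.] [367. -29.  12.]
garlic [699. -63.  40.] [698. -63.  43.]
timer? [724. 106.  50.] [723. 105.  53.]
yellow [625.  40.  40.] [631.  41.   8.]
match [367. 209.  16.] [367. 209.  16.]
peeler [ 363. -261.   10.] [ 363. -260.   15.]
```

View pics/crop0.png

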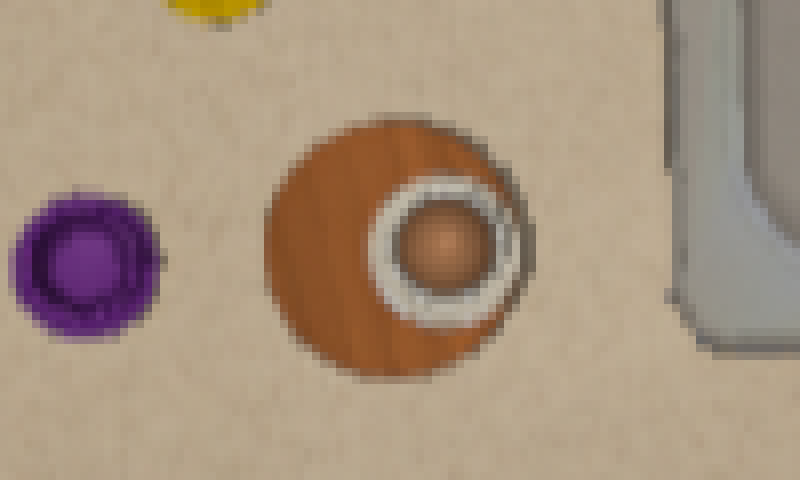

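The crop confirms it: white cup with brown egg at crop (445,250), near the right edge of the stand, whose centre is at crop (395,250). Next I'll measure both.

```bash
cat >> h.py <<'E'
from scipy.optimize import least_squares
def fit(pts,r):
    f=lambda c:np.hypot(pts[:,0]-c[0],pts[:,1]-c[1])-r
    s=least_squares(f,np.median(pts,0),loss="soft_l1",f_scale=1.0); return s.x,np.sqrt(np.mean(np.minimum(abs(f(s.x)),5)**2))
def measure(im,box=(195,255,275,375)):
    a,b,c,e=box; S=4
    I=cv2.resize(im[a:b,c:e],None,fx=S,fy=S,interpolation=cv2.INTER_LINEAR); H=cv2.cvtColor(I,cv2.COLOR_RGB2HSV).astype(int)
    w=lambda q,z:np.array([plane("top",(x+.5)/S-.5+c,(y+.5)/S-.5+a,z)[:2] for x,y in q])
    wood=((H[...,1]>110)&(H[...,0]<20)).astype(np.uint8)
    n,L,st,ce=cv2.connectedComponentsWithStats(wood)
    o=1+np.argsort(-st[1:,4])
    cs,_=cv2.findContours((L==o[0]).astype(np.uint8),0,cv2.CHAIN_APPROX_NONE)
    pts=w(max(cs,key=len)[:,0],46); hull=cv2.convexHull(pts.astype(np.float32))[:,0]
    sc,se=fit(pts,55)
    eggs=[(k,st[k,4]) for k in o[1:] if 100<st[k,4]<4000]
    out=dict(stand=(sc.round(1),round(se,2)))
    if eggs:
        k=eggs[0][0]; out["egg"]=w([ce[k]],46+45)[0].round(1), st[k,4]/S**2
        # bright/unsaturated ring around egg: outer edge found by walking rays outwards from egg centre over the wood
        ex,ey=ce[k]; q=[]
        for t in np.linspace(0,2*np.pi,90,endpoint=False):
            seen=False
            for r in np.arange(20,60,.5):
                x,y=ex+r*np.cos(t),ey+r*np.sin(t)
                if not(0<=int(y)<L.shape[0] and 0<=int(x)<L.shape[1]):break
                if H[int(y),int(x),1]<80: seen=True
                if seen and L[int(y),int(x)]==o[0]: q.append((x,y)); break
        rim=w(q,57); out["rim"]=fit(rim,32)[0].round(1),round(fit(rim,32)[1],2),len(q)
    return out
E
python3 - <<'E'
from h import *
z=np.load("pics/top0.npz"); print(measure(z["im"]))
P=cloud("top",z["d"])[195:255,295:355].reshape(-1,3)
m=(P[:,2]>40)&(P[:,2]<52); m2=P[:,2]>100
print(P[m].mean(0),P[m].min(0),P[m].max(0),P[m2].mean(0))
E
```

```text
{'stand': (array([495. , -34.4]), np.float64(3.13)), 'egg': (array([491.7, -54.7]), np.float64(91.5)), 'rim': (array([492.6, -54.8]), np.float64(1.4), 69)}
[493.92630898 -22.83508525  45.96790516] [439.62138824 -85.91107157  40.01567913] [548.80428759  18.97018878  51.84197439] [469.46920134 -49.21314178 319.41301062]
```

```bash
sed -i 's/    sc,se=fit(pts,55)/    sc,se=fit(pts,55)\n    for _ in range(5):\n        k=abs(np.hypot(*(pts-sc).T)-55)<3; sc,se=fit(pts[k],55)/' h.py
python3 - <<'E'
from h import *
print(measure(np.load("pics/top0.npz")["im"]), robot.tip_extent)
E
```

```text
{'stand': (array([494.9, -34.8]), np.float64(1.25)), 'egg': (array([491.7, -54.7]), np.float64(91.5)), 'rim': (array([492.6, -54.8]), np.float64(1.4), 69)} 8.0
```

Request:
carry_out:
  xyz:
    - [0.62,-0.4,0]
    - [0.62,-0.4,0]
    - [0.62,-0.4,0]
    - [0.62,-0.4,0]
    - [0.62,-0.4,0]
    - [0.62,-0.4,0]
    - [0.62,-0.4,0]
    - [0.62,-0.4,0]
  turn:
    - [0,0,0]
    - [0,0,0]
    - [0,0,0]
    - [0,0,0]
    - [0,0,0]
    - [0,0,0]
    - [0,0,0]
    - [0,0,0]
  jaw: -1

```text
clock: 1.1
position: [475.6, -134.1, 239.2]
tcp_rot: [[0.936, 0.351, -0.0], [0.351, -0.936, -0.0], [-0.0, 0.0, -1.0]]
force: [0.8, -0.4, -0.3]
width: 0.3
grip_force: 0.0
```

Request:
carry_out:
  xyz:
    - [0,0,0.15]
    - [0,0,0.15]
    - [0,0,0.15]
    - [0,0,0.15]
    - [0,0,0.15]
    - [0,0,0.15]
    - [0,0,0.15]
    - [0,0,0]
  turn:
    - [0,0,-0.099]
    - [0,0,-0.099]
    - [0,0,-0.099]
    - [0,0,-0.099]
    - [0,0,-0.099]
    - [0,0,-0.099]
    - [0,0,-0.099]
    - [0,0,0]

```text
clock: 2.1
position: [474.2, -135.7, 154.5]
tcp_rot: [[0.124, 0.992, -0.002], [0.992, -0.124, 0.001], [0.0, -0.002, -1.0]]
force: [-0.0, -0.4, 0.2]
width: 0.1
grip_force: 0.0
```

Request:
carry_out:
  xyz:
    - [0.11,0.05,0]
    - [0.11,0.05,0.2]
    - [0,0,0.25]
    - [0,0,0.25]
    - [0,0,0.25]
    - [0,0,0.2]
    - [0,0,0.05]
    - [0,0,0]
  turn:
    - [0,0,0]
    - [0,0,0]
    - [0,0,0]
    - [0,0,0]
    - [0,0,0]
    - [0,0,0]
    - [0,0,0]
    - [0,0,0]

```text
clock: 3.1
position: [485.0, -119.3, 59.3]
tcp_rot: [[0.123, 0.992, -0.0], [0.992, -0.123, 0.0], [0.0, -0.0, -1.0]]
force: [-0.8, -0.2, -0.1]
width: -0.3
grip_force: 0.0
```

Run:
```python
from h import *
out=[]
for n in("scene","top"):
    im,d=robot.snapshot(n); np.savez("pics/%s1.npz"%n,im=im,d=d)
    c=im[190:290,290:430] if n=="scene" else im[180:280,270:410]
    out.append(cv2.resize(c,None,fx=5,fy=5)[:290*2])
cv2.imwrite("pics/v1.png",cv2.resize(np.vstack(out),(560,600) if 0 else (420,600))[...,::-1])
s=robot.sense(); print(s["clock"],s["position"],s["force"])
```

```text
3.2 [ 485.27068366 -119.5193973    59.79910579] [0.81003787 0.8307273  0.18016014]
```

View pics/v1.png

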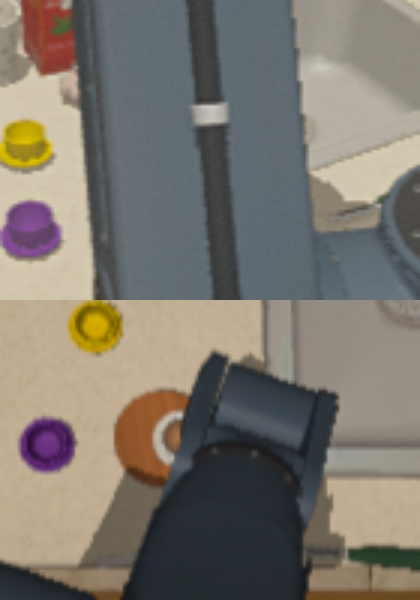

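The arm hides the cup in the scene view. The top view (lower half) still shows the stand's left part and the left side of the cup's rim, near (165,435). Before pushing, I'll check how far the shut tips reach by lowering them beside the stand.

Request:
carry_out:
  xyz:
    - [0,0,0.15]
    - [0,0,0.15]
    - [0,0,0.1]
    - [0,0,0.05]
    - [0,0,0.03]
    - [0,0,0.02]
    - [0,0,0]
  turn:
    - [0,0,0]
    - [0,0,0]
    - [0,0,0]
    - [0,0,0]
    - [0,0,0]
    - [0,0,0]
    - [0,0,0]

```text
clock: 4.08
position: [484.9, -119.5, 19.4]
tcp_rot: [[0.123, 0.992, 0.0], [0.992, -0.123, -0.0], [-0.0, 0.0, -1.0]]
force: [0.3, -1.1, 0.3]
width: -0.2
grip_force: 0.0
```

Request:
carry_out:
  xyz:
    - [0,0,-0.2]
    - [0,0,-0.2]
    - [0,0,-0.08]
    - [0.05,0,0]
    - [0.05,0,0]
    - [0.05,0,0]
    - [0.05,0,0]
    - [0,0,0]
  turn:
    - [0,0,0]
    - [0,0,0]
    - [0,0,0]
    - [0,0,0]
    - [0,0,0]
    - [0,0,0]
    - [0,0,0]
    - [0,0,0]

```text
clock: 5.08
position: [486.8, -103.2, 57.5]
tcp_rot: [[0.123, 0.992, -0.0], [0.992, -0.123, 0.0], [0.0, -0.0, -1.0]]
force: [-0.2, 0.4, -0.4]
width: -0.0
grip_force: 0.0
```

Request:
carry_out:
  xyz:
    - [0.025,0,0]
    - [0.025,0,0]
    - [0.025,0,0]
    - [0.025,0,0]
    - [0.025,0,0]
    - [0.025,0,0]
    - [0.025,0,0]
    - [0,0,0]
  turn:
    - [0,0,0]
    - [0,0,0]
    - [0,0,0]
    - [0,0,0]
    - [0,0,0]
    - [0,0,0]
    - [0,0,0]
    - [0,0,0]

```text
clock: 6.08
position: [488.6, -89.5, 57.7]
tcp_rot: [[0.123, 0.992, -0.0], [0.992, -0.123, 0.0], [0.0, -0.0, -1.0]]
force: [0.3, 0.5, -0.2]
width: -0.1
grip_force: 0.0
```

Run:
```python
from h import *
a=np.load("pics/top1.npz")["im"]; im,d=robot.snapshot("top"); np.savez("pics/top2.npz",im=im,d=d)
def edge(im): # left edge of white rim on rows: leftmost low-sat pixel on wood
    H=cv2.cvtColor(cv2.resize(im[195:255,275:375],None,fx=4,fy=4),cv2.COLOR_RGB2HSV).astype(int); r=[]
    for v in range(195,255):
        row=H[int((v-195)*4+2),:,:]
        w=np.where((row[:,1]<90)&(row[:,2]>130))[0]; wd=np.where((row[:,1]>110)&(row[:,0]<20))[0]
        if len(wd)>20:
            w=w[w>wd[0]+8]
            if len(w): r.append((v,w[0]/4+275))
    return r
for i in(a,im): print(edge(i))
s=robot.sense(); print(s["position"],s["force"])
cv2.imwrite("pics/v2.png",cv2.resize(im[185:265,280:360],None,fx=6,fy=6)[...,::-1])
```

```text
[(210, np.float64(329.0)), (211, np.float64(331.75)), (217, np.float64(327.0)), (218, np.float64(325.0)), (219, np.float64(323.75)), (220, np.float64(323.0)), (221, np.float64(322.25)), (222, np.float64(322.0)), (223, np.float64(321.5)), (224, np.float64(321.25)), (225, np.float64(321.0)), (226, np.float64(321.0)), (227, np.float64(321.0)), (228, np.float64(321.25)), (229, np.float64(321.5)), (230, np.float64(322.0)), (231, np.float64(322.25)), (232, np.float64(323.0)), (233, np.float64(323.75)), (234, np.float64(325.0))]
[(212, np.float64(371.25)), (213, np.float64(371.25)), (214, np.float64(371.25)), (215, np.float64(371.25)), (216, np.float64(371.25)), (217, np.float64(371.25)), (218, np.float64(329.25)), (219, np.float64(371.5)), (220, np.float64(370.5)), (221, np.float64(370.25)), (222, np.float64(370.25)), (223, np.float64(369.75)), (224, np.float64(369.25)), (225, np.float64(318.75)), (226, np.float64(318.5)), (227, np.float64(318.5)), (228, np.float64(368.25)), (229, np.float64(368.25)), (230, np.float64(368.25)), (231, np.float64(368.25)), (232, np.float64(368.25)), (233, np.float64(368.25)), (234, np.float64(367.75)), (235, np.float64(367.25))]
[488.56920758 -89.52275738  57.67980888] [-0.39590063 -0.02608794 -0.24371702]
```

View pics/v2.png

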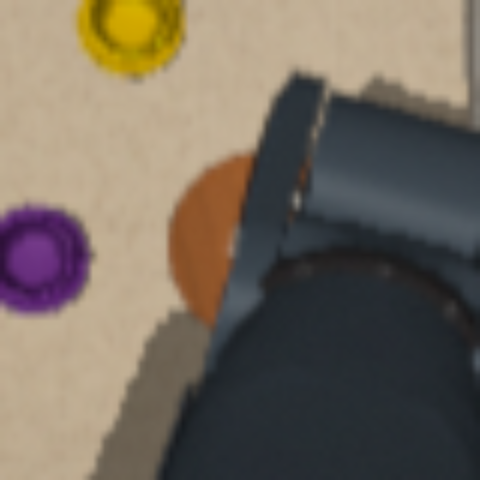

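The cup slid about 8 mm (rim edge from column 321 to 318.5), so contact is at about 43.5 mm from the tool axis. About 11.5 mm is left to push.

Request:
carry_out:
  xyz:
    - [0.02,0,0]
    - [0.02,0,0]
    - [0.02,0,0]
    - [0.02,0,0]
    - [0.02,0,0]
    - [0.02,0,0]
    - [0.02,0,0]
    - [0,0,0]
  turn:
    - [0,0,0]
    - [0,0,0]
    - [0,0,0]
    - [0,0,0]
    - [0,0,0]
    - [0,0,0]
    - [0,0,0]
    - [0,0,0]

```text
clock: 7.12
position: [489.9, -78.4, 57.7]
tcp_rot: [[0.123, 0.992, -0.0], [0.992, -0.123, 0.0], [0.0, -0.0, -1.0]]
force: [-0.3, -0.1, -0.1]
width: 0.2
grip_force: 0.0
```

Request:
carry_out:
  xyz:
    - [-0.02,0,0]
    - [-0.05,0,0]
    - [-0.15,0,0]
    - [-0.5,0,0]
    - [-0.5,0,-0.2]
    - [-0.5,0,-0.3]
    - [-0.5,0,-0.3]
    - [0,0,0]
  turn:
    - [0,0,0]
    - [0,0,0]
    - [0,0,0]
    - [0,0,0]
    - [0,0,0]
    - [0,0,0]
    - [0,0,0]
    - [0,0,0]

```text
clock: 8.12
position: [468.2, -258.0, 123.3]
tcp_rot: [[0.126, 0.992, 0.003], [0.992, -0.126, -0.002], [-0.002, 0.003, -1.0]]
force: [-0.0, -0.8, -1.0]
width: -0.4
grip_force: 0.0
```

Run:
```python
from h import *
im,d=robot.snapshot("top"); print(measure(im)); s=robot.sense(); print(s["clock"],s["position"],s["force"])
cv2.imwrite("pics/v3.png",cv2.resize(im[195:255,275:375],None,fx=8,fy=8,interpolation=cv2.INTER_NEAREST)[...,::-1])
```

```text
{'stand': (array([495. , -34.2]), np.float64(1.25)), 'egg': (array([492.1, -34.7]), np.float64(91.3125)), 'rim': (array([493.1, -35.8]), np.float64(1.43), 90)}
8.175 [ 467.79771707 -256.19391608  122.08284787] [ 0.14721526  0.2446668  -0.27257261]
```

View pics/v3.png

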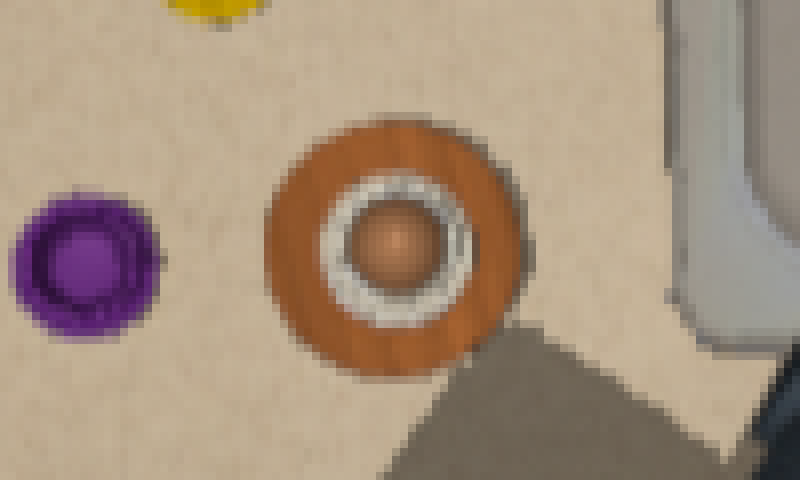

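The cup is centred on the stand: its rim at crop (397,250), the stand at (393,248), about 2.5 mm apart. It is upright with the egg in it, the stand hasn't shifted, and the arm is clear. I'll hand it in.

Request:
carry_out:
  xyz:
    - [0,0,0]
    - [0,0,0]
    - [0,0,0]
    - [0,0,0]
  turn:
    - [0,0,0]
    - [0,0,0]
    - [0,0,0]
    - [0,0,0]

```text
clock: 8.68
position: [468.1, -254.5, 121.5]
tcp_rot: [[0.123, 0.992, -0.0], [0.992, -0.123, 0.0], [0.0, -0.0, -1.0]]
force: [0.8, -0.1, 0.2]
width: -0.1
grip_force: 0.0
```

```bash
python3 -c "
from workcell import robot; print(robot.finish_job())"
```

```text
the job is handed in; nothing more can be done
None
```

The job is handed in: by the last top-camera picture the cup stands about 2.5 mm from the stand's centre, upright with the egg in it, and the arm is clear; the hand-in call returned no verdict.

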